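Click the bead tray's lid shut all round

ROBOT

A 6-joint arm with a two-finger parallel gripper is mounted at the origin on the work surface. World frame = base frame: x ahead of the robot, y to its left, z up, the work surface at z = 0. Lengths are in mm, angles in rad, forces in N, time in s.
With the tool pointing down it reaches from about 275 to 1000 mm from the base axis. Payload 8.4 kg.
Tool frame: the origin (TCP) lies on the centre line of the jaws, within the pads' length; the fingertips stand r.tip_reach ahead of it and the grasp point (between the pads) lies 3 mm ahead of it (r.tip_reach is the distance from the TCP to the fingertips, in mm); z points along the fingers, y is the direction in which the jaws open and shut (so a half turn about z gives the same grasp; the last joint's range is limited). The gripper opens to 85 mm and grips with 20 to 120 N. Pads are 22 mm wide; open, the fingers measure 114 mm over their backs; the gripper's body (76 mm by 85 mm) begins 54 mm behind the grasp point. The pads swing forward as they close: fully open they stand 13 mm farther back than shut.
Start: joints at [1.196, 0.353, 1.633, -0, 1.155, -0.002], TCP at [227.639, 582.073, 253.281] pointing down, gripper open.
Joint ranges: [-2.63, 2.63], [-0.92, 2.1], [0.06, 2.66], [-1.3, 4.44], [0, 2.69], [-3.02, 3.02]. Speed limits (rad/s): [2.22, 2.22, 2.79, 3.14, 3.14, 3.14].

INTERFACE

Orientations are given as [roll, pitch, yaw] about the fixed x, y, z axes, in that order (R = Rz(yaw) Ry(pitch) Rx(roll)).
In Python, from rig import sense, optics, r, nets gives the robot as it stands. The module is installed in compiled form; this text tells all that it offers.
- The arm moves only by the tool carry_out, never from a script. Its argument "increments" is a list that holds one entry, the list of rows, each a list of 6 numbers: the shift along the tool's x, y, z normalised to -1 to 1, where 1 is 40 cm, then the turn, a rotation vector about the tool's x, y, z normalised to -1 to 1, where 1 is 60 degrees. A call has 1 to 5 rows; each row is the pose to reach, as a shift and turn from the pose commanded when the call began, along the tool's axes at that moment; what a row does not reach only later rows make up. A row lasts 1/12 s, in which the tool goes at most 41.7 mm and 7.16 degrees, less where a joint would pass 70% of its speed; a pose out of reach is approached as far as the arm can. A call with a number of a shift or a turn outside -1 to 1 is refused whole. A call with a gripper value outside its range is refused whole. "hand" is the closure, from 0 (fully open) to 1 (shut), set as the call begins (left out, the last holds). The fingers move at their own pace and stop on an object; "squeeze" is the grip in N (left out, the last holds). Time passes only in rows, so rows that repeat a pose let the fingers close. It gives the time, the measured TCP pose, the force and the opening at its end, in the units of the state.
- sense(): the state, without advancing time (a new reading comes with each control period).
- optics.grab_frame(name): name is "scene" or "side" or "wrist"; returns a dict with "img" (384x512x3 uint8, red, green, blue), "range_z" (384x512 float32, mm along the optical axis (not along the pixel's ray), 0 where there is no reading), "fov_y" (degrees; the focal length in pixels is half the picture's height over the tangent of half this angle, whatever the lens; pixels are square), "cx", "cy" (the principal point, pixels), "k1" (the pictures are not rectified: a ray, as slopes to the right and down, at radius r is drawn at 1 + k1 r^2 times it, then the intrinsics apply), "R" (3x3) and "t" (3): a world point X has camera coordinates R X + t. Camera axes: x right, y down, z forward; pixel columns grow to the right and rows downward; lengths in mm; the calibration is good to about 2 mm. A picture is of the moment at which its call begins.
- r.sign_off(): hands the job in, once; it reports no verdict.
Trained networks look in the newest picture that a camera, given by its name, has taken for a name from the list of things; names that differ only in an ending like _2 or _b are one class to them, and where a whole thing is asked for, a point or a joint stands for the part that bears it (a point fixed in the world has none). Each returns a list of dicts, best first, with "confidence" (0 to 1); they miss things now and then, are a little off and sometimes report something else, mostly with a low value. They report only what shows in the picture. A call takes as long as a camera call.
- nets.trace(target, camera): "mask" (384x512 bool, what is visible of it).
- nets.tip_of(target, camera): "point" ([x, y, z] in mm, in world coordinates, good to about 4 mm: a listed point, or the origin of a listed thing).
The state is a dict: "clock": time; "qpos": joint angles; "qvel": joint speeds; "joint_efforts": joint torques, N m; "eef_pos": TCP position; "tcp_rot": TCP orientation; "contact_force": force on the tool from outside, world axes, zero at the start; "wrist_torque": the same for the moment, N m; "opening": opening from 0.0 (shut) to 1.0 (fully open).
Only numpy, scipy, OpenCV 4.12 (cv2) and the standard library are available. Lean on these libraries where they do the work, as an engineer would, in place of code of your own. Each camera call takes 0.05 s, during which the arm holds its last target.

TASK

The clip-on lid of the walnut bead tray is on, but the four ivory sections of its rim still stand up. Press each section down with a fingertip, one after another around the rim, until all four have clicked shut and stay flush, then draw the hand clear. Only press: do not lift or tip the tray, leave it where it stands, and do not disturb the jar, finial cap, pin vise or inlaid box.

Things in the scene. Friction and masses are not known exactly. Their poses are not given: they have to be found in the camera images.
- tray: Walnut bead tray with a clear lid panel in an ivory clip-on rim, 178 x 138 mm overall (x, y), 0.9 kg, loose. Origin: centre of its underside, on the wooden flap, whose top is 18 mm above the work surface; z up. Panel and ivory corner squares are fixed, tops 43 mm above the origin. Between the corners are four rim sections; shut, they lie level, tops 46 mm above the origin.
- rim_near (a joint): Ivory rim section, short section nearest the robot at yaw 0 (tray -x side), 80 mm long, 27 mm wide, hinged on its inner edge 62 mm from the tray's centre. 0 = up (outer edge 8 mm high, red stripe shows beneath), 0.30 rad = clicked shut at a hard stop. About 6 to 7 N down at its press point; before 0.15 it springs back, beyond it snaps shut and stays.
- rim_near_press (a point): Point on top of section rim_near, mid-length, 18 mm outward from its hinge, 9 mm in from its outer edge; moves with it, about 5 mm down and 1 mm outward from up to shut. Shut, it is 46 mm above the tray's origin and 80 mm from the tray's centre.
- rim_far (a joint): Ivory rim section, short section on the tray's +x side, 80 mm long, 27 mm wide, hinged on its inner edge 62 mm from the tray's centre. 0 = up (outer edge 8 mm high, red stripe shows beneath), 0.30 rad = clicked shut at a hard stop. About 6 to 7 N down at its press point; before 0.15 it springs back, beyond it snaps shut and stays.
- rim_far_press (a point): Point on top of section rim_far, mid-length, 18 mm outward from its hinge, 9 mm in from its outer edge; moves with it, about 5 mm down and 1 mm outward from up to shut. Shut, it is 46 mm above the tray's origin and 80 mm from the tray's centre.
- rim_left (a joint): Ivory rim section, long section on the tray's +y side, 120 mm long, 27 mm wide, hinged on its inner edge 42 mm from the tray's centre. 0 = up (outer edge 8 mm high, red stripe shows beneath), 0.30 rad = clicked shut at a hard stop. About 6 to 7 N down at its press point; before 0.15 it springs back, beyond it snaps shut and stays.
- rim_left_press (a point): Point on top of section rim_left, mid-length, 18 mm outward from its hinge, 9 mm in from its outer edge; moves with it, about 5 mm down and 1 mm outward from up to shut. Shut, it is 46 mm above the tray's origin and 60 mm from the tray's centre.
- rim_right (a joint): Ivory rim section, long section on the tray's -y side, 120 mm long, 27 mm wide, hinged on its inner edge 42 mm from the tray's centre. 0 = up (outer edge 8 mm high, red stripe shows beneath), 0.30 rad = clicked shut at a hard stop. About 6 to 7 N down at its press point; before 0.15 it springs back, beyond it snaps shut and stays.
- rim_right_press (a point): Point on top of section rim_right, mid-length, 18 mm outward from its hinge, 9 mm in from its outer edge; moves with it, about 5 mm down and 1 mm outward from up to shut. Shut, it is 46 mm above the tray's origin and 60 mm from the tray's centre.
- jar_center (a point): Closed green glass bead jar with brass cap, 56 mm across, 75 mm high, standing on the flap by the tray; centre. Bystander, loose.
- finial_center (a point): Silver finial cap, 38 mm across, 52 mm high, standing on the flap by the tray; centre. Bystander, loose.
- vise_center (a point): Brass pin vise drill, 103 mm long, 14 mm thick, lying on the flap by the tray; point on its axis, near mid-length. Bystander, loose.
- pearl_box_center (a point): Wooden box inlaid with mother-of-pearl, 100 x 140 x 65 mm, on the flap far to the robot's right; centre. Bystander, loose.

How it is judged (in metres and radians):
At the end, for the whole second after the job is handed in: All four rim sections read over 0.26 rad (clicked shut); the tray stands level (within 0.05 rad), at rest, less than 40 mm from where it started; each bystander is within 30 mm of its start (value of joint each of rim_near, rim_far, rim_left, rim_right above 0.26 rad and distance of tray from where it was at the start of the episode below 0.04 m and angle between tray's own z axis and vertical below 0.05 rad and linear speed of tray below 0.02 m/s and distance of each of jar_center, finial_center, vise_center, pearl_box_center from where it was at the start of the episode below 0.03 m); the robot touches nothing.
It fails at once if the tray is lifted or tipped (height (world z) of tray above 0.03 m or angle between tray's own z axis and vertical above 0.15 rad).
It fails at once if the tray is pushed more than 40 mm away (distance of tray from where it was at the start of the episode above 0.04 m).
It fails at once if a bystander is lifted or shifted by more than 30 mm (distance of any of jar_center, finial_center, vise_center, pearl_box_center from where it was at the start of the episode above 0.03 m or height (world z) of jar_center above 0.0675 m or height (world z) of finial_center above 0.056 m or height (world z) of vise_center above 0.037 m or height (world z) of pearl_box_center above 0.0625 m).
It also fails if it takes over 48 s, if anything falls off the work surface, if the arm or the gripper's body presses on something with over 40 N, if the wrist force passes 120 N, or if a joint passes its speed limit or range.

## Working session

There is one attempt and no reset: what is moved stays moved. The work goes in short steps, Python scripts to look and compute and a tool call to move; the robot and the scene stay as the last step left them, time stands still between calls to the robot, and variables do not carry over. Pictures are saved under pics/ and viewed, and the job is handed in when it is done.

Besides the shell and the picture viewer there is one more tool, called after "Request:" in YAML: its name, and indented under it one key for each argument. carry_out: Moves the arm, as the interface text tells. Its arguments: {"type":"object","properties":{"increments":{"type":"array","items":{"type":"array","items":{"type":"array","items":{"type":"number","minimum":-1,"maximum":1}}}},"hand":{"type":"number"},"squeeze":{"type":"number"}},"required":["increments"]}

```bash
mkdir -p pics; cat > h.py <<'E'
import numpy as np, cv2
from rig import sense, optics, r, nets
from scipy.spatial.transform import Rotation as Rn
def save(name,f): cv2.imwrite('pics/'+name+'.png',cv2.cvtColor(f['img'],cv2.COLOR_RGB2BGR))
def cloud(f):
    h,w=f['range_z'].shape; fl=h/2/np.tan(np.radians(f['fov_y'])/2)
    K=np.array([[fl,0,f['cx']],[0,fl,f['cy']],[0,0,1.]])
    u,v=np.meshgrid(np.arange(w),np.arange(h))
    p=cv2.undistortPoints(np.stack([u,v],-1).reshape(-1,1,2).astype(float),K,np.array([f['k1'],0,0,0.])).reshape(h,w,2)
    z=f['range_z']; c=np.stack([p[...,0]*z,p[...,1]*z,z],-1)
    return (c-f['t'])@f['R']
E
python3 - <<'E'
from h import *
s=sense(); print({k:np.round(v,3) for k,v in s.items()}, r.tip_reach)
for c in ['scene','side','wrist']:
    f=optics.grab_frame(c); save(c+'0',f)
    for n in ['tray','rim_near_press','rim_far_press','rim_left_press','rim_right_press','jar_center','finial_center','vise_center','pearl_box_center']:
        d=nets.tip_of(n,c)
        print(c,n,[(np.round(x['point']).tolist(),round(x['confidence'],2)) for x in d[:2]])
E
```

```text
{'clock': np.float64(0.0), 'qpos': array([ 1.196,  0.354,  1.634, -0.   ,  1.155, -0.002]), 'qvel': array([ 0.001, -0.001,  0.002, -0.   , -0.   , -0.001]), 'joint_efforts': array([ 1.0000e-03, -6.0525e+01, -3.4207e+01,  0.0000e+00,  9.0000e-03,
       -0.0000e+00]), 'eef_pos': array([227.471, 581.619, 252.533]), 'tcp_rot': array([-3.14 ,  0.   ,  2.769]), 'contact_force': array([ 0.053, -0.22 , -0.007]), 'wrist_torque': array([-0.046,  0.013, -0.014]), 'opening': np.float64(0.999)} 22.0
scene tray [([520.0, -108.0, 22.0], 0.87)]
scene rim_near_press []
scene rim_far_press [([600.0, -124.0, 71.0], 0.69)]
scene rim_left_press [([531.0, -48.0, 69.0], 0.84)]
scene rim_right_press [([518.0, -108.0, 22.0], 0.58), ([511.0, -166.0, 71.0], 0.54)]
scene jar_center [([511.0, -276.0, 51.0], 0.6)]
scene finial_center [([534.0, 74.0, 42.0], 0.44)]
scene vise_center [([695.0, -133.0, 22.0], 0.52)]
scene pearl_box_center [([559.0, -509.0, 46.0], 0.97)]
side tray [([519.0, -111.0, 20.0], 0.69)]
side rim_near_press [([446.0, -95.0, 67.0], 0.85), ([700.0, -129.0, 28.0], 0.51)]
side rim_far_press [([601.0, -122.0, 74.0], 0.53)]
side rim_left_press [([534.0, -51.0, 68.0], 0.61)]
side rim_right_press [([510.0, -166.0, 69.0], 0.77)]
side jar_center []
side finial_center [([529.0, 77.0, 41.0], 0.5)]
side vise_center [([700.0, -130.0, 26.0], 0.66)]
side pearl_box_center [([556.0, -513.0, 51.0], 0.58)]
wrist tray []
wrist rim_near_press []
wrist rim_far_press []
wrist rim_left_press []
wrist rim_right_press []
wrist jar_center []
wrist finial_center []
wrist vise_center []
wrist pearl_box_center []
```

View pics/scene0.png

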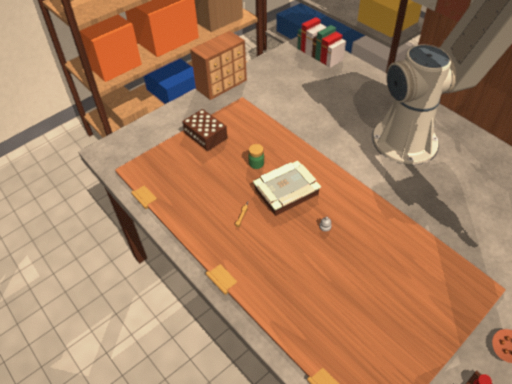

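View pics/side0.png

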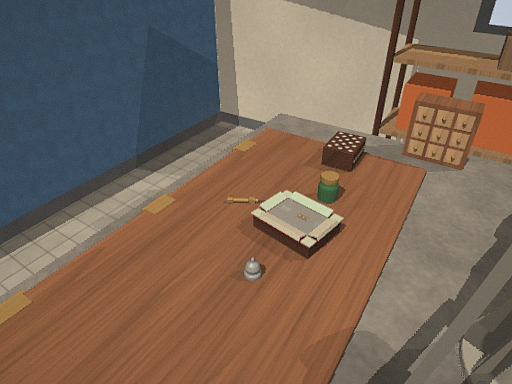

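```bash
python3 - <<'E'
from h import *
for c in ['scene','side']:
    f=optics.grab_frame(c); P=cloud(f)
    m=nets.trace('tray',c)
    print(len(m),[x['confidence'] for x in m])
    if m:
        q=P[m[0]['mask']&(f['range_z']>0)]
        q=q[(q[:,2]>55)&(q[:,2]<85)]
        rc=cv2.minAreaRect(q[:,:2].astype(np.float32)); print(c,rc,len(q),np.percentile(q[:,2],[5,50,95]))
    h=P[(abs(P[...,0]-520)<150)&(abs(P[...,1]+110)<150)&(f['range_z']>0)]
    hh=np.histogram(h[:,2],bins=np.arange(-4,100,4)); print(hh[0])
    print(f['R'],f['t'],f['fov_y'])
E
```

```text
1 [0.75]
scene ((525.1251220703125, -106.53844451904297), (146.8738250732422, 179.94091796875), 78.85508728027344) 1741 [58.19624009 63.94937811 72.22743213]
[   0    0    0   26  660 2128 1057  123   65   65   63   65   51   45
   39  278  633  464  350   99   15    6   11   12   11]
[[-0.74427199  0.66776109 -0.01242309]
 [ 0.51489076  0.56184038 -0.64747424]
 [-0.42537831 -0.48829348 -0.76198607]] [ 540.0388132  -186.76441579 1720.91762297] 45.317920408155
2 [0.82, 0.32]
side ((519.7172241210938, -106.67826843261719), (140.71539306640625, 181.7871856689453), 79.44017028808594) 2801 [59.55772182 62.5477509  70.77017769]
[   0    0    0    0  105 5004  906  140  142  131  125  135  135  121
   67  267 1332  663  623   39   12   21   17   17   23]
[[-8.41295120e-01 -5.40576062e-01 -2.02671928e-04]
 [-3.03735002e-01  4.73010946e-01 -8.27046367e-01]
 [ 4.47177335e-01 -6.95728515e-01 -5.62133672e-01]] [478.21784628 318.43413587 575.95410053] 57.34614107720502
```

The tray sits at pixel ~(287,185) in the scene view and ~(297,220) in the side view, with all four ivory rim sections raised. The jar is behind it on the robot's right, the finial is on its left and the vise is beyond it. Both cameras agree on a tray centre of about (522,-108) and a yaw of about -0.185. I'll close the hand and travel there.

```bash
cat >> h.py <<'E'
C=np.array([522.,-108.]); YAW=-0.185
def plan(xyz,yaw=YAW+np.pi/2):
    s=sense(); p=s['eef_pos']; R=Rn.from_euler('xyz',s['tcp_rot'])
    T=Rn.from_euler('xyz',[np.pi,0,yaw])
    d=R.inv().apply(np.array(xyz)-p)/400; w=(R.inv()*T).as_rotvec()/np.radians(60)
    print('clock',round(float(s['clock']),2),'pos',np.round(p,1),'rot',np.round(s['tcp_rot'],3),'F',np.round(s['contact_force'],1),'open',round(float(s['opening']),2))
    print('row',np.round(d,4).tolist(),np.round(w,4).tolist(),'dist',np.linalg.norm(d)*400)
def pt(ax,ay):
    c,s=np.cos(YAW),np.sin(YAW); return C+np.array([c*ax-s*ay,s*ax+c*ay])
E
python3 - <<'E'
from h import *
for a in [(-80,0),(80,0),(0,60),(0,-60)]: print(pt(*a))
x,y=pt(-80,0); plan([x,y,150])
E
```

```text
[443.36509995 -93.28427732]
[ 600.63490005 -122.71572268]
[533.03679201 -49.02382496]
[ 510.96320799 -166.97617504]
clock 1.7 pos [227.7 582.1 253.3] rot [ 3.142 -0.     2.769] F [-0.8  0.9  0.3] open 1.0
row [-1.1172, -1.376, 0.2582] [0.0, -0.0, 1.3206] dist 716.4552889554373
```

Request:
carry_out:
  increments:
    - [[-0.064,-0.079,0.012,0,0,0.08],[-0.128,-0.158,0.024,0,0,0.16],[-0.192,-0.237,0.036,0,0,0.24],[-0.256,-0.316,0.048,0,0,0.32],[-0.32,-0.395,0.06,0,0,0.4]]
  hand: 1
  squeeze: 30

```text
clock: 2.12
eef_pos: [289.4, 386.6, 229.1]
tcp_rot: [3.141, 0.0, 2.346]
contact_force: [1.5, 0.1, 0.4]
opening: 0.3
```

```bash
python3 - <<'E'
from h import *
x,y=pt(-80,0); plan([x,y,150])
E
```

```text
clock 2.12 pos [289.4 386.6 229.1] rot [3.141 0.    2.346] F [1.5 0.1 0.4] open 0.3
row [-1.1261, -0.5651, 0.1976] [0.0003, -0.0001, 0.9173] dist 510.12614038623394
```

Request:
carry_out:
  increments:
    - [[-0.09,-0.045,0.014,0,0,0.08],[-0.18,-0.09,0.028,0,0,0.16],[-0.27,-0.135,0.042,0,0,0.24],[-0.36,-0.18,0.056,0,0,0.32],[-0.45,-0.225,0.07,0,0,0.4]]

```text
clock: 2.53
eef_pos: [352.0, 195.3, 201.4]
tcp_rot: [3.141, -0.0, 1.927]
contact_force: [1.3, 0.9, -0.1]
opening: -0.003
```

```bash
python3 - <<'E'
from h import *
x,y=pt(-80,0); plan([x,y,150])
E
```

```text
clock 2.53 pos [352.  195.3 201.4] rot [ 3.141 -0.     1.927] F [ 1.3  0.9 -0.1] open -0.0
row [-0.7559, -0.0378, 0.1283] [0.0009, -0.0004, 0.5172] dist 307.04508364644636
```

Request:
carry_out:
  increments:
    - [[-0.09,-0.005,0.015,0,0,0.1],[-0.18,-0.01,0.03,0,0,0.2],[-0.27,-0.014,0.045,0,0,0.3],[-0.36,-0.018,0.06,0,0,0.4],[-0.45,-0.022,0.077,0,0,0.5172]]

```text
clock: 2.95
eef_pos: [407.5, 23.6, 170.7]
tcp_rot: [3.14, -0.0, 1.384]
contact_force: [0.0, 0.7, 0.1]
opening: 0.001
```

```bash
python3 - <<'E'
from h import *
x,y=pt(-80,0); plan([x,y,140])
E
```

```text
clock 2.95 pos [407.5  23.6 170.7] rot [ 3.14  -0.     1.384] F [0.  0.7 0.1] open 0.0
row [-0.2706, 0.1422, 0.0768] [0.0012, -0.0003, -0.0014] dist 126.09376531834819
```

Request:
carry_out:
  increments:
    - [[-0.08,0.04,0.02,0,0,0],[-0.16,0.08,0.05,0,0,0],[-0.24,0.12,0.07,0,0,0],[-0.2706,0.1422,0.09,0,0,0],[-0.2706,0.1422,0.1,0,0,0]]

```text
clock: 3.37
eef_pos: [444.7, -94.1, 130.0]
tcp_rot: [3.14, 0.0, 1.386]
contact_force: [-0.7, -0.1, -0.0]
opening: 0.001
```

```bash
python3 - <<'E'
from h import *
x,y=pt(-80,0); plan([x,y,100])
for c in ['wrist','side']:
    f=optics.grab_frame(c); f['img']=cv2.resize(f['img'][100:340,150:470] if c=='side' else f['img'],(768,576)); save(c+'1',f)
E
```

```text
clock 3.37 pos [444.7 -94.1 130. ] rot [3.14  0.    1.386] F [-0.7 -0.1 -0. ] open 0.0
row [0.0014, -0.0037, 0.0749] [0.0012, 0.0004, 0.0004] dist 30.007992733013523
```

View pics/wrist1.png

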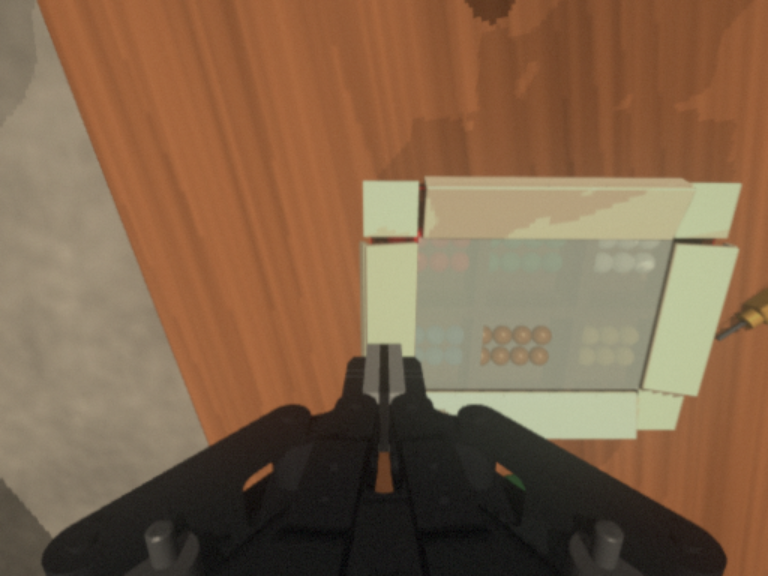

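View pics/side1.png

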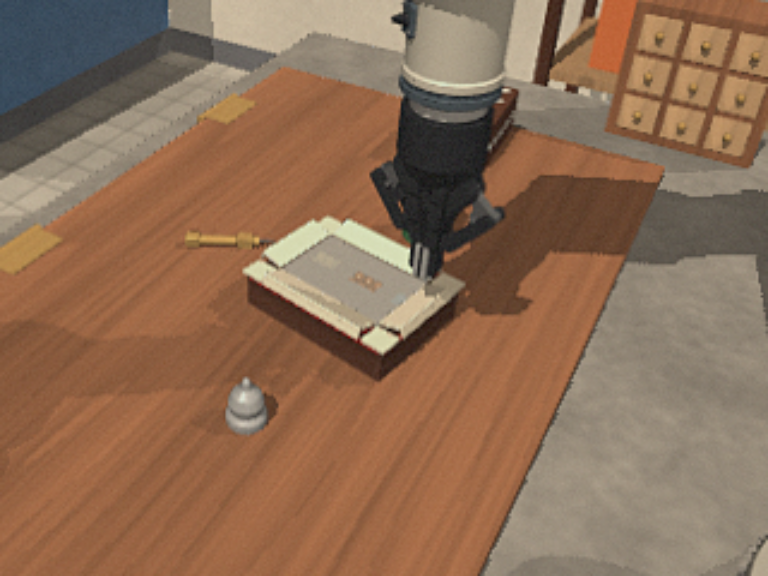

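The wrist view shows the fingertip (384,360) over the near section, which spans columns 365-418. The alignment is good, so I'll press.

Request:
carry_out:
  increments:
    - [[0.0014,-0.0037,0.04,0,0,0],[0.0014,-0.0037,0.075,0,0,0],[0.0014,-0.0037,0.09,0,0,0],[0.0014,-0.0037,0.1,0,0,0],[0.0014,-0.0037,0.1075,0,0,0]]

```text
clock: 3.88
eef_pos: [441.8, -89.6, 87.6]
tcp_rot: [-3.141, -0.0, 1.391]
contact_force: [0.5, -0.7, -0.1]
opening: 0.003
```

Request:
carry_out:
  increments:
    - [[0,0,0.0025,0,0,0],[0,0,0.0025,0,0,0],[0,0,0.005,0,0,0],[0,0,0.005,0,0,0]]

```text
clock: 4.22
eef_pos: [442.6, -90.5, 86.0]
tcp_rot: [3.14, -0.0, 1.389]
contact_force: [1.1, 0.5, 2.5]
opening: 0.001
```

```bash
python3 - <<'E'
from h import *
x,y=pt(-80,0); plan([x,y,85])
f=optics.grab_frame('side'); f['img']=cv2.resize(f['img'][160:280,220:380],(768,576)); save('side2',f)
f=optics.grab_frame('wrist'); save('wrist2',f)
x,y=pt(-80,0); plan([x,y,85])
E
```

```text
clock 4.22 pos [442.6 -90.5  86. ] rot [ 3.14  -0.     1.389] F [1.1 0.5 2.5] open 0.0
row [-0.0066, 0.0032, 0.0024] [0.0011, -0.0001, 0.0034] dist 3.070901634248517
clock 4.32 pos [442.6 -90.5  85.9] rot [ 3.14  -0.     1.389] F [0.  1.3 2.9] open -0.0
row [-0.0065, 0.0032, 0.0024] [0.0011, -0.0002, 0.0032] dist 3.0497784150131433
```

View pics/side2.png

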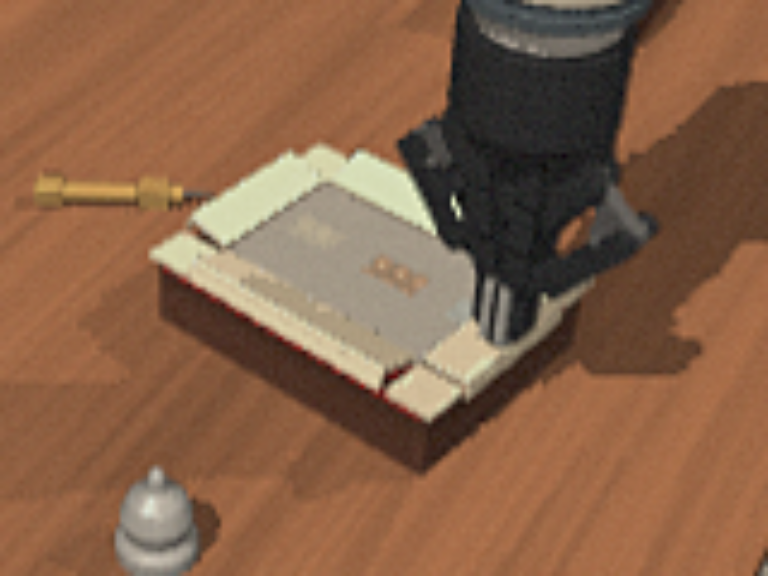

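View pics/wrist2.png

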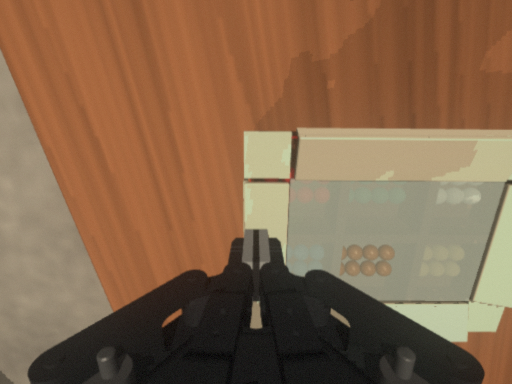

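The near section now looks flush. The force is small, so I'll push a bit harder to make sure it clicks.

Request:
carry_out:
  increments:
    - [[0,0,0.005,0,0,0],[0,0,0.008,0,0,0],[0,0,0.008,0,0,0]]

```text
clock: 4.57
eef_pos: [442.8, -90.5, 85.1]
tcp_rot: [3.14, -0.0, 1.389]
contact_force: [-12.1, 5.0, 51.6]
opening: 0.0
```

A force of 51 N at a TCP height of 85 mm means it is against the hard stop. I'll lift and check.

Request:
carry_out:
  increments:
    - [[0,0,-0.03,0,0,0],[0,0,-0.09,0,0,0],[0,0,-0.11,0,0,0]]

```text
clock: 4.82
eef_pos: [442.9, -90.7, 128.4]
tcp_rot: [3.139, 0.0, 1.389]
contact_force: [1.0, -0.1, -0.1]
opening: -0.002
```

```bash
python3 - <<'E'
from h import *
f=optics.grab_frame('wrist'); save('wrist3',f)
f=optics.grab_frame('side'); P=cloud(f); f['img']=cv2.resize(f['img'][160:280,220:380],(768,576)); save('side3',f)
for n in ['tray','rim_near_press','rim_far_press','rim_left_press','rim_right_press']:
    for c in ['side','wrist']:
        print(c,n,[(np.round(x['point']).tolist(),round(x['confidence'],2)) for x in nets.tip_of(n,c)[:2]])
x,y=pt(0,60); plan([x,y,130])
E
```

```text
side tray [([444.0, -92.0, 64.0], 0.4)]
wrist tray [([520.0, -112.0, 16.0], 0.84)]
side rim_near_press [([444.0, -92.0, 65.0], 0.65)]
wrist rim_near_press []
side rim_far_press [([600.0, -119.0, 71.0], 0.63), ([699.0, -132.0, 28.0], 0.54)]
wrist rim_far_press [([446.0, -95.0, 59.0], 0.24)]
side rim_left_press [([535.0, -48.0, 67.0], 0.57)]
wrist rim_left_press [([532.0, -52.0, 68.0], 0.87)]
side rim_right_press [([514.0, -166.0, 70.0], 0.79)]
wrist rim_right_press [([517.0, -171.0, 68.0], 0.8)]
clock 5.42 pos [441.8 -90.4 125.9] rot [-3.141 -0.     1.389] F [-0.6 -0.1  0.7] open -0.0
row [0.1429, 0.2057, -0.0105] [-0.0008, 0.0, 0.0035] dist 100.26789684519417
```

View pics/side3.png

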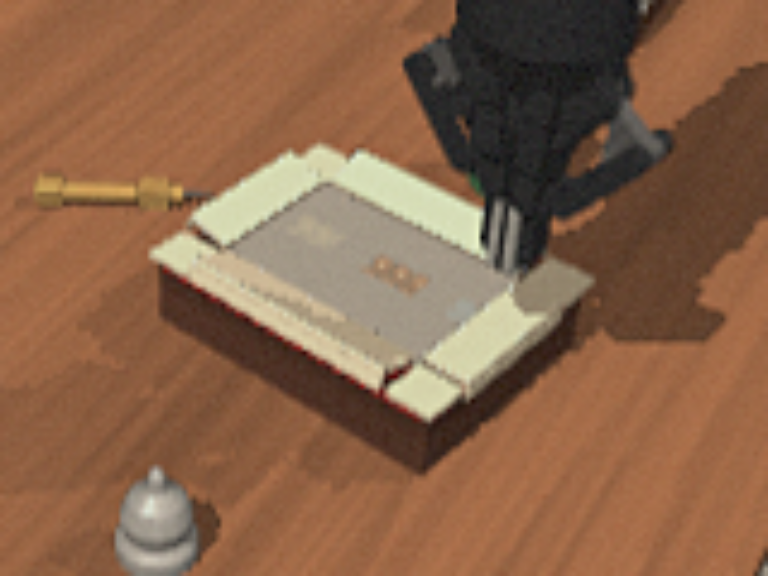

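View pics/wrist3.png

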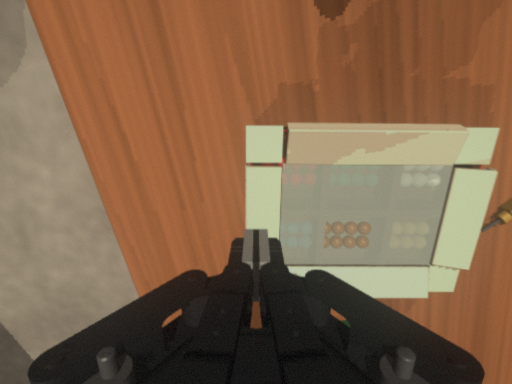

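The near section is shut: the side view around (500,345) shows it flush with no red, and the tray hasn't moved. Next is the left section.

Request:
carry_out:
  increments:
    - [[0.07,0.1,-0.005,0,0,0],[0.12,0.17,-0.005,0,0,0],[0.143,0.206,0,0,0,0],[0.143,0.206,0.02,0,0,0],[0.143,0.206,0.04,0,0,0]]

```text
clock: 5.83
eef_pos: [533.9, -48.7, 109.7]
tcp_rot: [3.141, 0.0, 1.391]
contact_force: [-1.4, 0.2, -0.6]
opening: 0.001
```

```bash
python3 - <<'E'
from h import *
x,y=pt(0,60); f=optics.grab_frame('wrist'); save('wrist4',f); plan([x,y,84.5])
E
```

```text
clock 5.88 pos [531.7 -48.9 107.9] rot [-3.138  0.     1.39 ] F [-0.8 -0.2 -1.6] open 0.0
row [0.0003, 0.0036, 0.0584] [-0.0032, 0.0004, 0.0041] dist 23.396688962631334
```

View pics/wrist4.png

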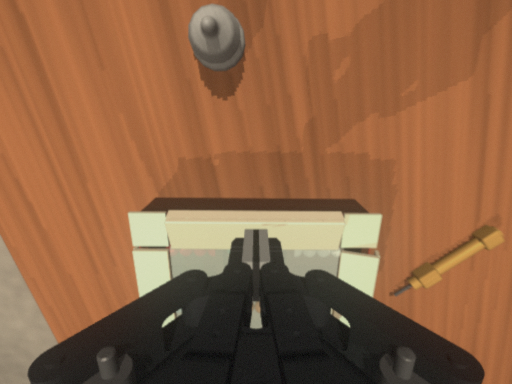

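The fingertip (256,240) is over the middle of the left section, so I'll press down gradually.

Request:
carry_out:
  increments:
    - [[0,0,0.03,0,0,0],[0,0,0.04,0,0,0],[0,0,0.048,0,0,0],[0,0,0.053,0,0,0],[0,0,0.056,0,0,0]]

```text
clock: 6.3
eef_pos: [532.9, -49.4, 87.8]
tcp_rot: [-3.141, 0.0, 1.389]
contact_force: [0.8, -1.0, -1.4]
opening: -0.005
```

Request:
carry_out:
  increments:
    - [[0,0,0.002,0,0,0],[0,0,0.002,0,0,0]]

```text
clock: 6.47
eef_pos: [533.4, -49.2, 87.2]
tcp_rot: [3.141, 0.0, 1.389]
contact_force: [0.5, 0.8, 0.8]
opening: 0.0
```

Request:
carry_out:
  increments:
    - [[0,0,0.003,0,0,0],[0,0,0.005,0,0,0],[0,0,0.005,0,0,0]]

```text
clock: 6.72
eef_pos: [533.7, -49.2, 85.9]
tcp_rot: [3.141, 0.0, 1.39]
contact_force: [-2.8, -0.5, 9.0]
opening: -0.0
```

Request:
carry_out:
  increments:
    - [[0,0,0.003,0,0,0],[0,0,0.004,0,0,0],[0,0,0.004,0,0,0]]

```text
clock: 6.97
eef_pos: [533.7, -49.2, 85.6]
tcp_rot: [3.141, 0.0, 1.39]
contact_force: [-8.2, 1.2, 27.4]
opening: 0.001
```

That is a hard stop at 27 N. I'll lift and move to the far section.

Request:
carry_out:
  increments:
    - [[0,0,-0.03,0,0,0],[0,0,-0.08,0,0,0],[0,0,-0.1,0,0,0]]

```text
clock: 7.22
eef_pos: [534.4, -49.1, 125.5]
tcp_rot: [3.139, -0.0, 1.389]
contact_force: [0.4, -0.5, -0.1]
opening: 0.0
```

```bash
python3 - <<'E'
from h import *
x,y=pt(80,0); f=optics.grab_frame('side');f['img']=cv2.resize(f['img'][160:280,220:380],(768,576)); save('side5',f); plan([x,y,108])
E
```

```text
clock 7.27 pos [535.  -49.2 126.3] rot [ 3.137 -0.     1.389] F [1.  0.2 1.1] open 0.0
row [-0.1512, 0.1943, 0.0464] [0.0039, -0.0003, 0.0035] dist 100.19146243900283
```

View pics/side5.png

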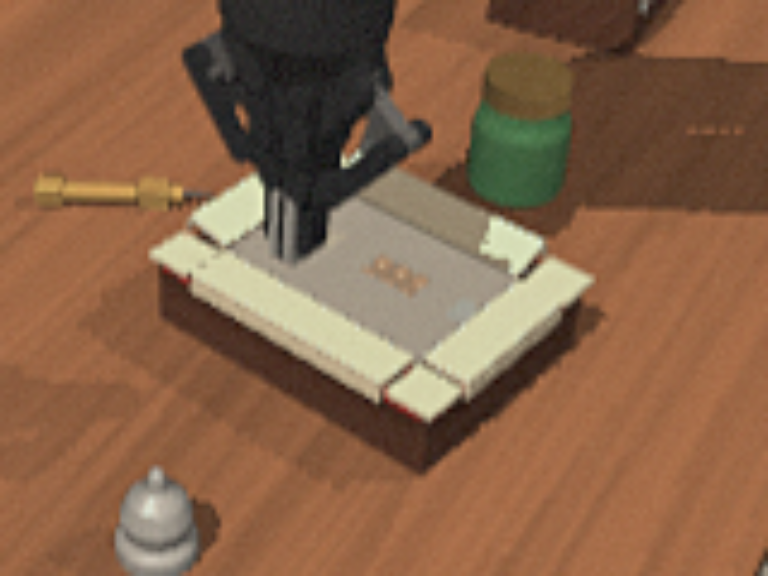

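The left section (300,320) and the near section (510,330) are flush. Moving to the far section.

Request:
carry_out:
  increments:
    - [[-0.07,0.09,0,0,0,0],[-0.13,0.165,0,0,0,0],[-0.152,0.195,0.01,0,0,0],[-0.152,0.195,0.03,0,0,0],[-0.152,0.195,0.046,0,0,0]]

```text
clock: 7.68
eef_pos: [598.9, -123.4, 103.8]
tcp_rot: [-3.141, -0.0, 1.388]
contact_force: [0.1, 0.5, -0.2]
opening: 0.003
```

```bash
python3 - <<'E'
from h import *
x,y=pt(80,0); f=optics.grab_frame('wrist'); save('wrist6',f); plan([x,y,84.5])
E
```

```text
clock 7.73 pos [ 597.3 -122.5  102.3] rot [-3.138 -0.     1.389] F [-0.9  0.1 -1.1] open -0.0
row [0.001, 0.0085, 0.0446] [-0.0036, -0.0002, 0.0029] dist 18.152863592256182
```

View pics/wrist6.png

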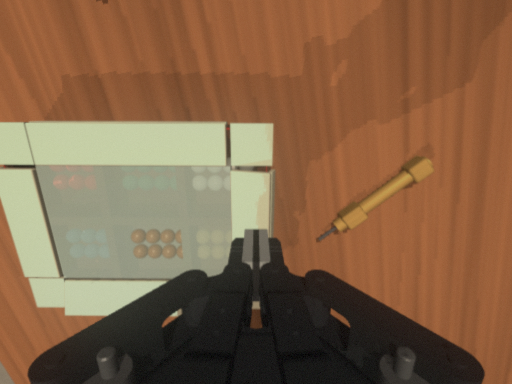

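The fingertip (256,240) sits over the far section, which spans columns 232-272. Press.

Request:
carry_out:
  increments:
    - [[0,0.003,0.015,0,0,0],[0,0.003,0.025,0,0,0],[0,0.003,0.033,0,0,0],[0,0.003,0.038,0,0,0],[0,0.003,0.04,0,0,0]]

```text
clock: 8.15
eef_pos: [600.2, -122.8, 88.9]
tcp_rot: [-3.141, 0.0, 1.39]
contact_force: [0.3, -0.2, -0.3]
opening: 0.004
```

Request:
carry_out:
  increments:
    - [[0,0,0.001,0,0,0],[0,0,0.001,0,0,0]]

```text
clock: 8.32
eef_pos: [600.1, -123.0, 88.6]
tcp_rot: [-3.141, 0.0, 1.39]
contact_force: [0.1, 0.2, -0.2]
opening: 0.003
```

Request:
carry_out:
  increments:
    - [[0,0,0.003,0,0,0],[0,0,0.006,0,0,0],[0,0,0.0075,0,0,0],[0,0,0.0075,0,0,0]]

```text
clock: 8.65
eef_pos: [600.3, -123.2, 86.0]
tcp_rot: [-3.142, 0.0, 1.389]
contact_force: [-0.7, 0.1, 3.7]
opening: 0.003
```

Request:
carry_out:
  increments:
    - [[0,0,0.002,0,0,0],[0,0,0.005,0,0,0],[0,0,0.005,0,0,0]]

```text
clock: 8.9
eef_pos: [600.4, -123.2, 85.7]
tcp_rot: [3.141, -0.0, 1.389]
contact_force: [-7.0, 1.6, 21.1]
opening: 0.001
```

Request:
carry_out:
  increments:
    - [[0,0,-0.03,0,0,0],[0,0,-0.08,0,0,0],[0,0,-0.1,0,0,0]]

```text
clock: 9.15
eef_pos: [601.2, -123.3, 125.7]
tcp_rot: [3.139, 0.0, 1.389]
contact_force: [0.8, 0.1, 0.4]
opening: -0.001
```

```bash
python3 - <<'E'
from h import *
x,y=pt(0,-60); f=optics.grab_frame('side');f['img']=cv2.resize(f['img'][160:280,220:380],(768,576)); save('side7',f); plan([x,y,108])
E
```

```text
clock 9.2 pos [ 602.  -123.5  126.7] rot [3.137 0.    1.389] F [0.9 0.2 1.3] open 0.0
row [-0.1479, -0.2044, 0.0458] [0.004, 0.0001, 0.0034] dist 102.55539555151447
```

View pics/side7.png

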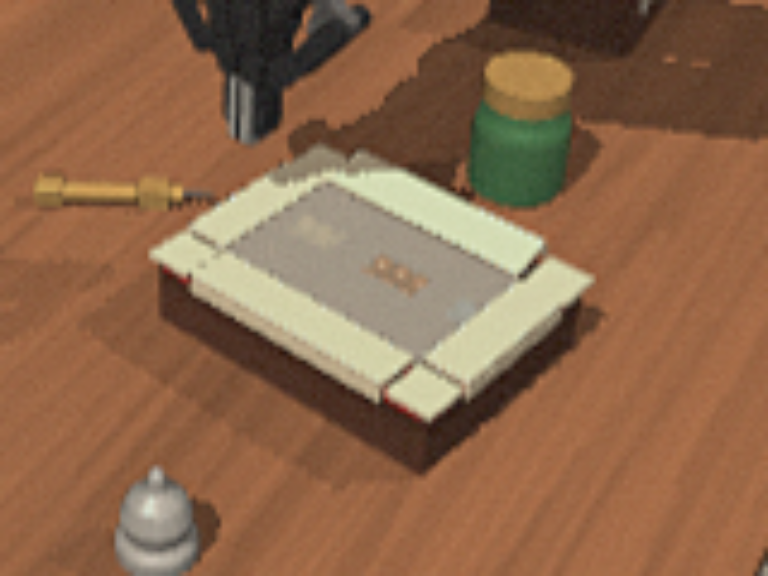

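The far section (265,195) is flush now. Only the right section (450,205) is still up, and the tray hasn't moved.

Request:
carry_out:
  increments:
    - [[-0.07,-0.1,0,0,0,0],[-0.13,-0.18,0,0,0,0],[-0.148,-0.204,0.01,0,0,0],[-0.148,-0.204,0.03,0,0,0],[-0.148,-0.204,0.045,0,0,0]]

```text
clock: 9.62
eef_pos: [508.8, -167.1, 105.1]
tcp_rot: [3.141, -0.0, 1.388]
contact_force: [-0.1, -0.9, -0.3]
opening: -0.004
```

```bash
python3 - <<'E'
from h import *
x,y=pt(0,-60); f=optics.grab_frame('wrist'); save('wrist8',f); plan([x,y,84.5])
E
```

```text
clock 9.67 pos [ 509.2 -166.7  104.1] rot [-3.141 -0.     1.389] F [-0.6 -0.3 -0.8] open 0.0
row [0.0, 0.0046, 0.0491] [-0.0006, -0.0002, 0.0027] dist 19.723097458339055
```

View pics/wrist8.png

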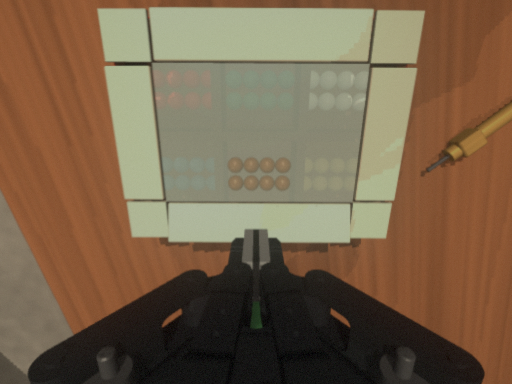

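The fingertip looks close to the outer edge of the section (row 242), so I'll check by projection.

```bash
python3 - <<'E'
from h import *
f=optics.grab_frame('wrist'); P=cloud(f)
h,w=f['range_z'].shape; fl=h/2/np.tan(np.radians(f['fov_y'])/2)
K=np.array([[fl,0,f['cx']],[0,fl,f['cy']],[0,0,1.]])
def pj(X): return cv2.projectPoints(np.array(X,float).reshape(-1,3),cv2.Rodrigues(f['R'])[0],f['t'],K,np.array([f['k1'],0,0,0.]))[0].reshape(-1,2).round(1)
p=sense()['eef_pos']; print(p)
a=YAW; ux=np.array([np.cos(a),np.sin(a),0]); uy=np.array([-ux[1],ux[0],0])
tip=p-[0,0,22]
print('tip',pj([tip,tip+11*uy,tip-11*uy]))
print('under tip at z=69', pj([[p[0],p[1],69]]))
pr=np.r_[pt(0,-60),69]; print('press',pj([pr]),'hinge',pj([np.r_[pt(0,-42),64]]),'outer up',pj([np.r_[pt(0,-68),72]]))
for rr in [205,210,220,230,238,241]: print(rr,[np.round(P[rr,c]).tolist() for c in (200,320)])
E
```

```text
[ 509.6266547  -166.43540695  104.58196488]
tip [[256.6 241.5]
 [256.7 224.9]
 [256.5 257.4]]
under tip at z=69 [[256.6 231.3]]
press [[258.7 231.7]] hinge [[258.8 203.3]] outer up [[258.7 244.9]]
205 [[477.0, -143.0, 65.0], [554.0, -158.0, 63.0]]
210 [[476.0, -146.0, 65.0], [553.0, -160.0, 66.0]]
220 [[475.0, -153.0, 67.0], [551.0, -166.0, 68.0]]
230 [[473.0, -159.0, 69.0], [550.0, -173.0, 69.0]]
238 [[473.0, -163.0, 72.0], [550.0, -178.0, 71.0]]
241 [[472.0, -166.0, 71.0], [549.0, -179.0, 72.0]]
```

The projection puts the tip directly over the press point: (256.6,231.3) against (258.7,231.7). Hinge and outer edge also match the image. Press.

Request:
carry_out:
  increments:
    - [[0,0.003,0.015,0,0,0],[0,0.003,0.025,0,0,0],[0,0.003,0.033,0,0,0],[0,0.003,0.04,0,0,0],[0,0.003,0.042,0,0,0]]

```text
clock: 10.13
eef_pos: [510.6, -166.6, 88.4]
tcp_rot: [-3.141, -0.0, 1.39]
contact_force: [0.0, 0.3, -0.2]
opening: -0.001
```

Request:
carry_out:
  increments:
    - [[0,0,0.002,0,0,0],[0,0,0.004,0,0,0],[0,0,0.004,0,0,0]]

```text
clock: 10.38
eef_pos: [510.4, -166.7, 87.1]
tcp_rot: [-3.141, -0.0, 1.389]
contact_force: [0.4, 0.4, 0.1]
opening: 0.001
```

Request:
carry_out:
  increments:
    - [[0,0,0.003,0,0,0],[0,0,0.0055,0,0,0],[0,0,0.0055,0,0,0]]

```text
clock: 10.63
eef_pos: [510.7, -166.9, 85.9]
tcp_rot: [3.141, -0.0, 1.389]
contact_force: [-2.9, 1.3, 10.5]
opening: -0.003
```

Request:
carry_out:
  increments:
    - [[0,0,0.002,0,0,0],[0,0,0.003,0,0,0],[0,0,0.003,0,0,0]]

```text
clock: 10.88
eef_pos: [510.8, -166.9, 85.7]
tcp_rot: [3.141, -0.0, 1.389]
contact_force: [-6.2, 1.6, 24.1]
opening: -0.001
```

It reached the hard stop. I'll draw straight up and clear.

Request:
carry_out:
  increments:
    - [[0,0,-0.03,0,0,0],[0,0,-0.1,0,0,0],[0,0,-0.2,0,0,0],[0,0,-0.3,0,0,0],[0,0,-0.3,0,0,0]]

```text
clock: 11.3
eef_pos: [514.3, -168.1, 211.4]
tcp_rot: [3.131, 0.001, 1.389]
contact_force: [1.5, -0.5, 0.6]
opening: 0.0
```

Request:
carry_out:
  increments:
    - [[0,0,0,0,0,0],[0,0,0,0,0,0],[0,0,0,0,0,0]]

```text
clock: 11.55
eef_pos: [509.6, -166.6, 202.7]
tcp_rot: [-3.139, -0.0, 1.389]
contact_force: [-0.6, -0.2, -0.6]
opening: -0.0
```

```bash
python3 - <<'E'
from h import *
s=sense(); print(s['clock'],s['eef_pos'],s['contact_force'])
for c in ['wrist','side']:
    f=optics.grab_frame(c); P=cloud(f); ok=f['range_z']>0
    for n,(ax,ay) in dict(near=(-86,0),far=(86,0),left=(0,66),right=(0,-66)).items():
        # strip near outer edge, along section
        q=P-np.r_[C,0]; X=q[...,0]*np.cos(YAW)+q[...,1]*np.sin(YAW); Y=-q[...,0]*np.sin(YAW)+q[...,1]*np.cos(YAW)
        m=ok&(q[...,2]>45)&(q[...,2]<90)
        for lab,off in (('outer',0),('inner',-15)):
            if ax: mm=m&(abs(X-ax-np.sign(ax)*off)<4)&(abs(Y)<30)
            else: mm=m&(abs(Y-ay-np.sign(ay)*off)<4)&(abs(X)<45)
            print(c,n,lab,mm.sum(),np.round(np.median(P[mm][:,2]),1) if mm.any() else None)
    for n in ['tray','jar_center','finial_center','vise_center','pearl_box_center']:
        print(c,n,[(np.round(x['point']).tolist(),round(x['confidence'],2)) for x in nets.tip_of(n,c)[:1]])
    if c=='side': f['img']=cv2.resize(f['img'][160:280,220:380],(768,576))
    save(c+'9',f)
E
```

```text
11.55 [ 509.62736436 -166.58355215  202.65561064] [-0.60962295 -0.23904932 -0.60950088]
wrist near outer 434 64.6
wrist near inner 537 64.6
wrist far outer 397 64.4
wrist far inner 549 64.5
wrist left outer 678 64.3
wrist left inner 991 64.4
wrist right outer 607 64.6
wrist right inner 685 64.6
wrist tray [([520.0, -112.0, 17.0], 0.8)]
wrist jar_center [([512.0, -276.0, 52.0], 0.56)]
wrist finial_center []
wrist vise_center [([697.0, -130.0, 24.0], 0.63)]
wrist pearl_box_center [([519.0, -115.0, 16.0], 0.7)]
side near outer 72 63.5
side near inner 59 64.0
side far outer 27 63.7
side far inner 44 63.7
side left outer 202 59.2
side left inner 88 64.0
side right outer 52 63.8
side right inner 70 64.1
side tray []
side jar_center [([505.0, -273.0, 58.0], 0.75)]
side finial_center [([531.0, 76.0, 42.0], 0.8)]
side vise_center [([556.0, -514.0, 49.0], 0.63)]
side pearl_box_center [([557.0, -512.0, 54.0], 0.7)]
```

View pics/side9.png

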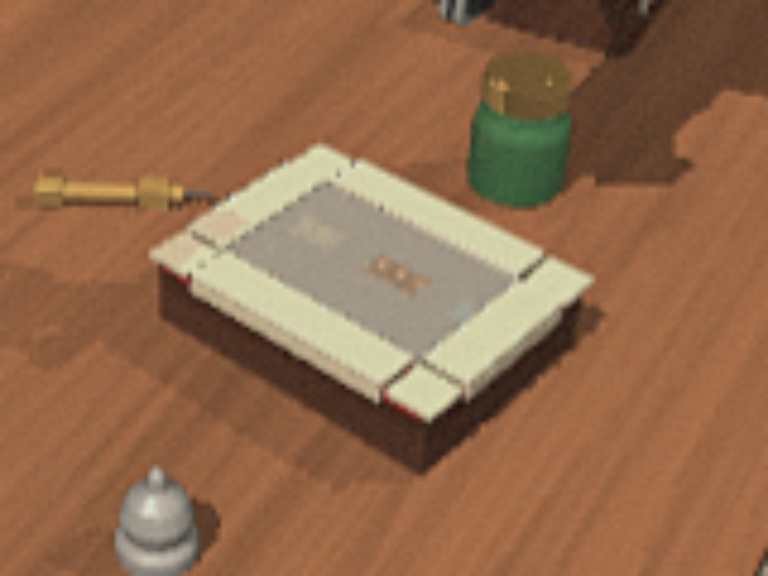

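View pics/wrist9.png

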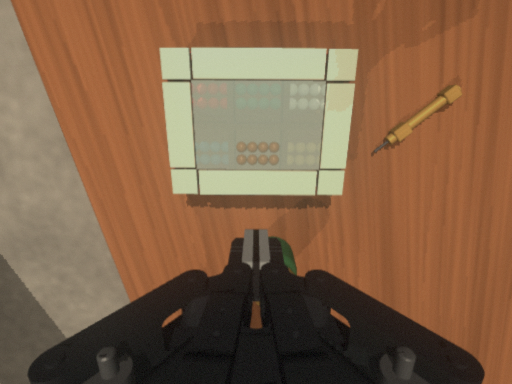

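All four sections are flush: inner and outer strips both sit at about 64.5 mm in the wrist view. The tray and the things around it haven't moved, and the hand is clear, so I'll hand in.

```bash
python3 - <<'E'
from h import *
print(r.sign_off())
E
```

```text
the job is handed in; nothing more can be done
None
```

I pressed the rim sections down with the closed fingertips in the order near, left, far, right. Each one went down to a firm hard stop at 21–52 N, and I then drew the hand straight up to about 200 mm. The job was handed in at about 12 s on the robot's clock; no verdict was reported.

**Rim:** Wrist depth shows all four sections level, with inner and outer strips at 64.3–64.6 mm against an expected 64 mm. Both final pictures show them flush.

**Tray and bystanders:** The tray, jar, finial and vise show no movement beyond the networks' few-millimetre error. The inlaid box reads within 3 mm of its start in the side view.

**Readings that disagreed:**
- The left outer strip read 59 mm in the side view. I think that strip also caught the tray's side wall, because the wrist view gives 64.3 mm for it.
- Three network results in the last check were wrong or missing. The vise in the side view was reported at the box's position, the box in the wrist view was reported at the tray's position, and the tray was not found in the side view. In each case the other camera gave a sensible reading.

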